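# Change of job under the dust cover

## Task

Three watch jobs change places: the movement in the blue holder has come in with the white job tray and shall wait on the round black dust tray under its clear cover; the movement in the red holder, which waits there now, is next and goes on the middle of the green casing cushion; the finished silver watch head on the cushion goes out in the round well of the white job tray. In the end the clear cover stands fully down over the dust tray with the blue movement inside. Set everything down without dropping it, keep the work and the cover upright, and leave the loupe, the tweezers and the screwdriver alone.

Things in the scene. Friction and masses are not known exactly. Their poses are not given: they have to be found in the camera images.
- dust_cover: Clear dome, open below, black knob on top; 50 g. Origin: centre of the rim, on the bench; z up. Rim 87 mm outside, 82 inside; dome 46 mm high, wall 2 mm; grip the knob (18 mm thick, z 51 to 66 mm) from above. At the start over the dust tray, red movement inside. Fits over the dust tray with 7 mm to spare all round, rim on the bench; lift it 30 mm straight up to clear the inside.
- red_movement: Gold-coloured watch movement in a round red holder 39 mm in diameter, gripped across the ring; ring 8 mm high, 11 mm in all, 38 g. Origin: level of the underside; the ring's centre lies 4.8 mm from it along its own +y; the brass crown sticks out along -y to 25 mm from the origin. At the start on the dust tray, under the cover; any yaw.
- blue_movement: Watch movement (steel-coloured, with small brass wheels) in a round blue holder 38 mm in diameter, gripped across the ring; ring 8.5 mm high, 12 mm with the movement, 40 g. Origin: centre of the ring's underside; its brass winding crown sticks out along its own -y to 30 mm. At the start in the well of the white job tray; any yaw.
- watch_head: Finished watch head: plain round silver case 31 mm in diameter, 9 mm high, light dial with two black hands on top, 30 g. Origin: centre of its underside. At the start on the green cushion; any yaw.
- dust_tray: Round flat black tray on the bench, 68 mm in diameter, 6 mm high, fixed. Origin: centre of its underside; its top is 6 mm above the origin. Place of the blue movement at the end, inside the cover.
- cushion: Round green casing cushion on a black foot, fixed, firm; foot 78 mm in diameter, flat top 70 mm in diameter, 14 mm above the origin, which is the centre of its underside. Place of the red movement at the end.
- job_tray: White job tray, 124 x 108 mm (own x, y), walls 15 mm high, 3 mm thick, fixed. Inside is grey foam, its top 8 mm above the bench, with one round well in the middle, 81 mm wide, 3 mm deep (its floor 5 mm above the bench). Origin: centre of the tray's underside, below the centre of the well. Place of the watch head at the end.
- loupe: Bystander: black eyeglass loupe with a silver rim, 34 mm in diameter, 28 mm high, standing on the bench. Origin: centre of its underside.
- tweezers: Bystander: steel tweezers lying flat, 116 mm long (own y), 13 mm wide, 9 mm high. Origin: centre of the underside.
- driver: Bystander: small steel screwdriver with a green band and a brass head, lying flat, 90 mm long (own y), 12 mm wide, 10 mm high. Origin: centre of the underside.
There are look-alikes about, which are no part of the job. What is shaped like the dust_cover but orange is not meant.

How it is judged:
At the end, for the whole second after the job is handed in: Blue movement level on the dust tray within 15 mm of its centre, cover fully down over it, rim on the bench (2.5 mm); red movement level on the cushion, origin within 15 mm of its centre; watch head flat, dial up, in the well of the job tray. All released, at rest (horizontal distance between blue_movement and dust_tray below 0.015 m and z of blue_movement in the frame of dust_tray below 0.008 m and angle between each of blue_movement, red_movement's own z axis and vertical below 0.12 rad and horizontal distance between dust_cover and dust_tray below 0.0095 m and height (world z) of dust_cover below 0.0025 m and angle between dust_cover's own z axis and vertical below 0.06 rad and horizontal distance between red_movement and cushion below 0.015 m and z of red_movement in the frame of cushion between 0.012 and 0.017 m and horizontal distance between watch_head and job_tray below 0.026 m and z of watch_head in the frame of job_tray below 0.007 m and angle between watch_head's own z axis and vertical below 0.1 rad and linear speed of each of dust_cover, blue_movement, red_movement, watch_head below 0.02 m/s); the robot touches nothing.
It fails at once if a bystander (loupe, tweezers, screwdriver) is moved by more than 15 mm (distance of any of loupe, tweezers, driver from where it was at the start of the episode above 0.015 m).
It fails at once if a movement, the watch head or the cover is tipped by more than 40 degrees (angle between any of red_movement, blue_movement, watch_head, dust_cover's own z axis and vertical above 0.7 rad).
It fails at once if a movement, the watch head or the cover is dropped (falls free at more than 0.6 m/s, about 2 cm of fall) ((linear speed of red_movement above 0.6 m/s and contact force between red_movement and the fingers below 0.05 N) or (linear speed of blue_movement above 0.6 m/s and contact force between blue_movement and the fingers below 0.05 N) or (linear speed of watch_head above 0.6 m/s and contact force between watch_head and the fingers below 0.05 N) or (linear speed of dust_cover above 0.6 m/s and contact force between dust_cover and the fingers below 0.05 N)).
It also fails if it takes over 138 s, if anything falls off the work surface, if the arm or the gripper's body presses on something with over 40 N, if the wrist force passes 120 N, or if a joint passes its speed limit or range.

## Robot

A 6-joint arm with a two-finger parallel gripper is mounted at the origin on a cart in front of the work surface, level with it; the furniture and walls round the work are solid. World frame = base frame: x ahead of the robot, y to its left, z up, the work surface at z = 0. Lengths are in m, angles in rad, forces in N, time in s.
With the tool pointing down it reaches from about 0.2 to 0.875 m from the base axis. Payload 3.4 kg.
Tool frame: the origin (TCP) lies on the centre line of the jaws, within the pads' length; the fingertips stand 25 mm ahead of it and the grasp point (between the pads) lies 6 mm ahead of it (env.tip_reach is the distance from the TCP to the fingertips, in m); z points along the fingers, y is the line along which they close (so a half turn about z gives the same grasp; the last joint's range is limited). The gripper opens to 94 mm and grips with 3 to 60 N. Pads are 16 mm wide; open, the fingers measure 119 mm over their backs; the gripper's body (75 mm by 177 mm) begins 78 mm behind the grasp point.
Start: joints at [1.095, 0.276, 1.505, -0, 1.361, -0.121], TCP at [0.2, 0.539, 0.23] pointing down, gripper open.
Joint ranges: [-2.89, 2.89], [-0.75, 2.08], [0.22, 2.7], [-1.18, 4.32], [0.11, 2.71], [-2.7, 2.7]. Speed limits (rad/s): [2.57, 2.57, 3.14, 3.14, 3.14, 3.14].

## Interface

Orientations are given as a unit quaternion [x, y, z, w].
In Python, from station import env gives the robot as it stands.
- The arm moves only by the tool send_rows, never from a script. Its argument "targets" is a list that holds one entry, the list of rows, each a list of 7 numbers: the shift along the tool's x, y, z in units of 30 mm (1.0 is 30 mm), then the turn, a rotation vector about the tool's x, y, z in units of pi rad (1.0 is pi rad), then the opening, from 0 (shut) to 1 (fully open). In form: [[[tx, ty, tz, ax, ay, az, claw], ...]]. A call has 1 to 5 rows; each row shifts and turns the commanded pose from where the row before left it, along the tool's axes as they then stand; what a row does not reach is not made up. A row lasts 1/8 s, in which the tool goes at most 62.5 mm and 10.7 degrees, less where a joint would pass 70% of its speed; a pose out of reach is approached as far as the arm can. A call with a number of a shift or a turn outside -1 to 1 is refused whole. A call with a gripper value outside its range is refused whole. The fingers move at their own pace and stop on an object; "force" is the grip in N (left out, the last holds). Time passes only in rows, so rows that do not move let the fingers close. It gives the time, the measured TCP pose, the force, the opening and the grip force at its end, in the units of the state.
- env.get_obs(): the state, without advancing time (a new reading comes with each control period).
- env.snapshot(name): name is "scene" or "top" or "wrist"; returns the picture (480x640x3 uint8, red, green, blue); there is no depth.
- env.get_calibration(name): a dict with "fovy" (degrees; the focal length in pixels is half the picture's height over the tangent of half this angle, whatever the lens; pixels are square), "cx", "cy" (the principal point, pixels), "k1" (the pictures are not rectified: a ray, as slopes to the right and down, at radius r is drawn at 1 + k1 r^2 times it, then the intrinsics apply), "R" (3x3) and "t" (3): a world point X has camera coordinates R X + t; the wrist camera has in their place "mount" (4x4, takes a point from camera to tool coordinates, whose origin is the TCP and whose axes are the flange's). Camera axes: x right, y down, z forward; pixel columns grow to the right and rows downward; lengths in m; the calibration is good to about 2 mm. A picture is of the moment at which its call begins: read the wrist's pose just before it. get_calibration takes no time and is no camera call.
- env.hand_in(): hands the job in; it is judged then, once.
Trained networks look in the newest picture that a camera, given by its name, has taken for a name from the list of things; names that differ only in an ending like _2 or _b are one class to them, and where a whole thing is asked for, a point or a joint stands for the part that bears it (a point fixed in the world has none). Each returns a list of dicts, best first, with "score" (0 to 1); they miss things now and then, are a little off and sometimes report something else, mostly with a low value. They report only what shows in the picture. A call takes as long as a camera call. They do not tell look-alikes from the thing itself.
- env.recognise(camera, target): "box" ([left, top, right, bottom] in pixels, round what is visible of it).
The state is a dict: "t": time; "joint_positions": joint angles; "dq": joint speeds; "effort": joint torques, N m; "position": TCP position; "ee_rot": TCP orientation; "force": force on the tool from outside, world axes, zero at the start; "ft_torque": the same for the moment, N m; "finger_gap": opening from 0.0 (shut) to 1.0 (fully open); "grip_force": force on a finger pad.
Only numpy, scipy, OpenCV 4.12 (cv2) and the standard library are available. Lean on these libraries where they do the work, as an engineer would, in place of code of your own. Each camera call takes 0.05 s, during which the arm holds its last target. There are 200 camera calls.

## Working session

There is one attempt and no reset: what is moved stays moved. The work goes in short steps, Python scripts to look and compute and a tool call to move; the robot and the scene stay as the last step left them, time stands still between calls to the robot, and variables do not carry over. Pictures are saved under pics/ and viewed, at most 14 in all, crops included, and the job is handed in when it is done.

Besides the shell and the picture viewer there is one more tool, called after "Call:" in YAML: its name, and indented under it one key for each argument. send_rows: Moves the arm, as the interface text tells. Its arguments: {"type":"object","properties":{"targets":{"type":"array"},"force":{"type":"number"}},"required":["targets"]}

```bash
ls; mkdir -p pics
python3 - <<'E'
from station import env
import cv2
o=env.get_obs();print(o)
for n in ("top","scene"):
    im=env.snapshot(n);cv2.imwrite(f"pics/{n}0.png",im[...,::-1])
    c=env.get_calibration(n);print(n,c)
    for t in ["dust_cover","red_movement","blue_movement","watch_head","dust_tray","cushion","job_tray","loupe","tweezers","driver"]:
        try: print(t,[( [round(x) for x in r['box']],round(r['score'],2)) for r in env.recognise(n,t)])
        except Exception as e: print(t,e)
print(env.get_calibration("wrist"), env.tip_reach)
E
```

```text
pics
{'t': 0.0, 'joint_positions': array([ 1.09500823e+00,  2.76581231e-01,  1.50610870e+00, -2.69536708e-06,
        1.36070017e+00, -1.20996713e-01]), 'dq': array([-0.00068419, -0.00112372,  0.00038514, -0.0010696 , -0.00193652,
       -0.00046606]), 'effort': array([ 8.23773662e-04, -4.04593813e+01, -2.37227654e+01,  7.05152401e-02,
        3.44636582e-02, -9.56053259e-05]), 'position': array([0.19951659, 0.53872189, 0.2296223 ]), 'ee_rot': array([ 1.76466389e-01,  9.84306256e-01, -8.59393803e-04, -2.62949930e-04]), 'force': array([ 0.24784867, -0.46758546,  0.6890809 ]), 'ft_torque': array([-0.03367746, -0.00150879, -0.02284542]), 'grip_force': 0.0, 'finger_gap': 1.0010193288323221}
top {'fovy': 45.48626571038475, 'cx': 319.2833765656393, 'cy': 227.10792426975425, 'k1': 0.06154920028456141, 'R': array([[ 0.01371398, -0.99982324,  0.01286166],
       [-0.98630531, -0.01564064, -0.16418651],
       [ 0.16435865, -0.01043388, -0.98634546]]), 't': array([0.06806576, 0.5101051 , 1.32682809])}
dust_cover [([195, 206, 233, 244], 0.85), ([179, 270, 219, 309], 0.8), ([304, 232, 322, 246],
[... 755 characters left out ...]
lue_movement [([396, 291, 420, 320], 0.73)]
watch_head []
dust_tray []
cushion [([286, 243, 329, 277], 0.9)]
job_tray [([366, 268, 456, 349], 0.66)]
loupe [([423, 347, 442, 368], 0.58)]
tweezers [([188, 273, 232, 291], 0.58)]
driver []
{'fovy': 69.45695099221045, 'cx': 316.16954657405944, 'cy': 242.9760498605777, 'k1': -0.051257975540144135, 'mount': array([[-2.53068015e-04, -9.71554292e-01, -2.36816792e-01,
         6.86023039e-02],
       [ 9.99999748e-01, -4.02952186e-04,  5.84510809e-04,
         2.71179038e-04],
       [-6.63309830e-04, -2.36816584e-01,  9.71554149e-01,
        -1.54923623e-01],
       [ 0.00000000e+00,  0.00000000e+00,  0.00000000e+00,
         1.00000000e+00]])} 0.025
```

```bash
python3 - <<'E'
import cv2,numpy as np
a=cv2.imread("pics/top0.png")[180:330,160:460];b=cv2.imread("pics/scene0.png")[160:400,100:500]
a=cv2.resize(a,(760,380),interpolation=cv2.INTER_CUBIC)
cv2.imwrite("pics/c1.png",a);cv2.imwrite("pics/c2.png",cv2.resize(b,(800,480),interpolation=cv2.INTER_CUBIC))
E
cat > h.py <<'E'
import numpy as np,cv2
from station import env
from scipy.spatial.transform import Rotation as Rn
def cam(n,o=None):
    c=env.get_calibration(n)
    if n=="wrist":
        o=o or env.get_obs();M=np.array(c["mount"]);T=np.eye(4);T[:3,:3]=Rn.from_quat(o["ee_rot"]).as_matrix();T[:3,3]=o["position"]
        W=np.linalg.inv(T@M);return c,W[:3,:3],W[:3,3]
    return c,np.array(c["R"]),np.array(c["t"])
def px2w(n,u,v,z,o=None):
    c,R,t=cam(n,o);f=240/np.tan(np.radians(c["fovy"])/2)
    d=np.array([(u-c["cx"])/f,(v-c["cy"])/f]);s=d.copy()
    for _ in range(20): s=d/(1+c["k1"]*(s@s))
    ray=R.T@np.array([s[0],s[1],1]);C=-R.T@t
    return (C+ray*(z-C[2])/ray[2])
def w2px(n,X,o=None):
    c,R,t=cam(n,o);f=240/np.tan(np.radians(c["fovy"])/2)
    p=R@np.array(X)+t;s=p[:2]/p[2];s=s*(1+c["k1"]*(s@s));return s*f+[c["cx"],c["cy"]]
E
python3 - <<'E'
from h import *
np.set_printoptions(precision=4,suppress=True)
for n,u,v,z,k in [("top",214,225,.03,"coverA"),("top",199,289.5,.03,"coverB"),("top",313,236.5,.014,"cushion"),("top",397,242,.008,"tray"),("top",397,243,.015,"blue"),("top",427,271,.02,"loupe"),("scene",212,203,.03,"cA"),("scene",146,252,.03,"cB"),("scene",308,260,.007,"cush"),("scene",408,305,.015,"blue"),("scene",432,357,.014,"loupe"),("scene",210,282,.005,"tweez")]: print(k,n,px2w(n,u,v,z))
E
```

```text
coverA top [0.5121 0.3284 0.03  ]
coverB top [0.3576 0.3566 0.03  ]
cushion top [0.4903 0.0903 0.014 ]
tray top [ 0.4808 -0.115   0.008 ]
blue top [ 0.4774 -0.1139  0.015 ]
loupe top [ 0.4101 -0.1844  0.02  ]
cA scene [0.511  0.3166 0.03  ]
cB scene [0.3494 0.349  0.03  ]
cush scene [0.4907 0.0852 0.007 ]
blue scene [ 0.4804 -0.1189  0.015 ]
loupe scene [ 0.4066 -0.1908  0.014 ]
tweez scene [0.3631 0.2179 0.005 ]
```

View pics/c1.png

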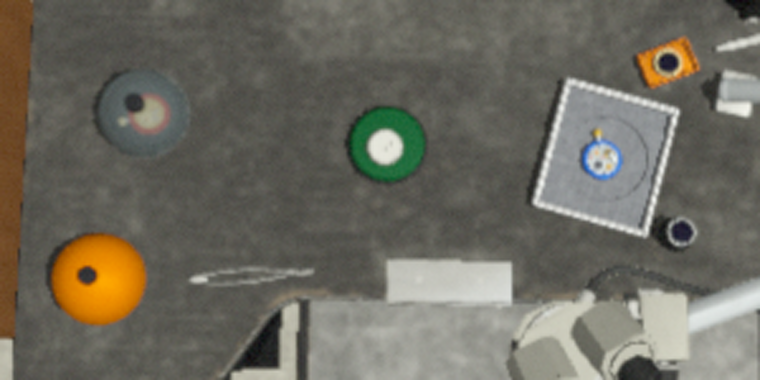

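View pics/c2.png

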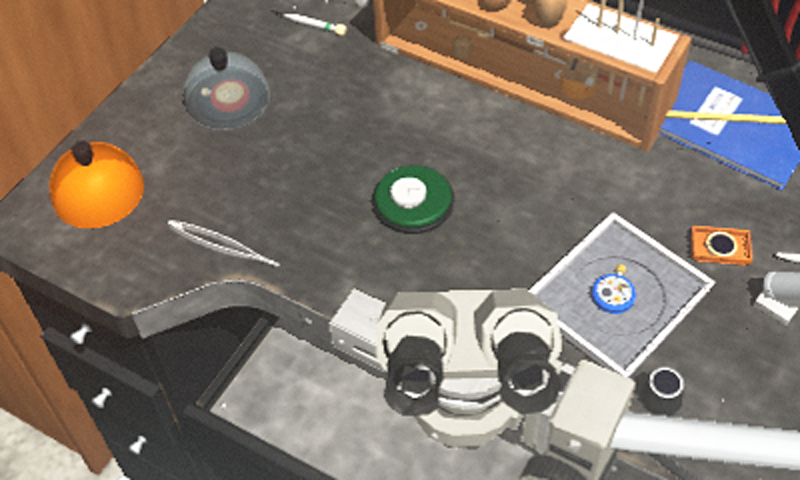

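Top and scene views show the clear cover (red inside) at top px (216,224), with the orange look-alike at (199,290). The cushion and watch are at (313,237), the white tray and blue movement at (398,243), and the loupe at (428,272). A microscope stands at the front. I'll check the full top picture for obstacles.

Run:
```python
from h import *
np.set_printoptions(precision=3,suppress=True)
def tri(a,b):
    A=[px2w("top",*a,z) for z in(0,.3)];B=[px2w("scene",*b,z) for z in(0,.3)]
    d1=A[1]-A[0];d2=B[1]-B[0];s=np.linalg.lstsq(np.stack([d1,-d2],1),B[0]-A[0],rcond=None)[0]
    p,q=A[0]+s[0]*d1,B[0]+s[1]*d2;return (p+q)/2,np.linalg.norm(p-q)
print("scope block",tri((421.7,308.3),(397.5,360)))
print("scope body",tri((160+600/2.533,180+325/2.533),(335,325)))
print("knobA",tri((160+134/2.533,180+102/2.533),(100+218/2,160+57/2)))
print("knobB",tri((160+87/2.533,180+275/2.533),(100+82/2,160+152/2)))
print("greyblock",tri((160+450/2.533,180+265/2.533),(100+360/2,160+300/2)))
print("watch",tri((160+385/2.533,180+146/2.533),(100+408/2,160+191/2)))
print("blue",tri((160+602/2.533,180+158/2.533),(100+614/2,160+292/2)))
```

```text
scope block (array([ 0.32 , -0.154,  0.115]), np.float64(0.0038173795131236647))
scope body (array([ 0.308, -0.078,  0.172]), np.float64(0.027104312171264536))
knobA (array([0.519, 0.326, 0.059]), np.float64(0.0021064935135011935))
knobB (array([0.359, 0.361, 0.058]), np.float64(0.0021361068624686677))
greyblock (array([0.36 , 0.044, 0.052]), np.float64(0.03498197561566157))
watch (array([0.487, 0.092, 0.02 ]), np.float64(0.0014366992060607252))
blue (array([ 0.48 , -0.117,  0.011]), np.float64(0.001643399880068272))
```

View pics/top0.png

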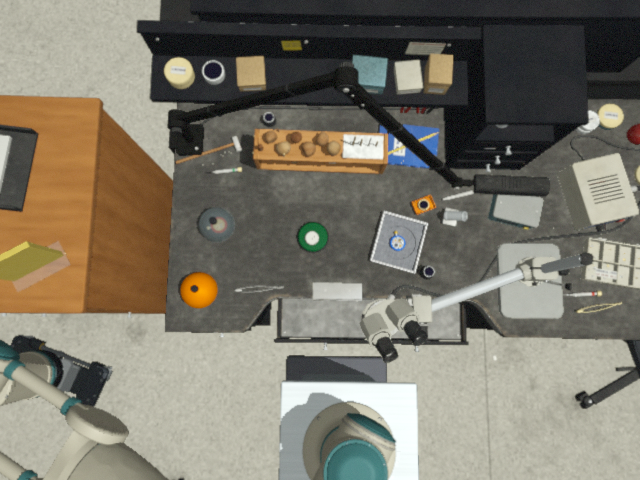

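View pics/scene0.png

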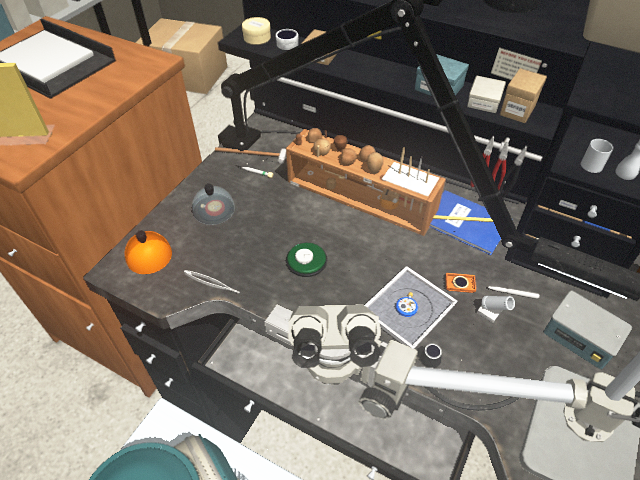

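The top view shows the wooden cabinet at the left (y>0.43) and the microscope around (0.3,-0.1). I'll square the tool to the world axes, move right, then ahead to the cover.

Call:
send_rows:
  targets:
    - [[0,0,0,0,0,-0.0564,1],[0,0,0,0,0,-0.0564,1],[0,-1,0,0,0,0,1],[0,-1,0,0,0,0,1],[0,-1,0,0,0,0,1]]

```text
t: 1.72
position: [0.1997, 0.4484, 0.2304]
ee_rot: [0.0, 1.0, 0.0, 0.0]
force: [-0.4, -0.7, 0.5]
finger_gap: 0.997
grip_force: 0.0
```

Call:
send_rows:
  targets:
    - [[0,-1,0,0,0,0,1],[0,-1,0,0,0,0,1],[0,-1,0,0,0,0,1],[0,-1,0,0,0,0,1],[-1,0,0,0,0,0,1]]

```text
t: 2.35
position: [0.2281, 0.3272, 0.2308]
ee_rot: [-0.0, 1.0, -0.0, -0.0]
force: [1.0, -0.0, -0.3]
finger_gap: 1.002
grip_force: 0.0
```

Call:
send_rows:
  targets:
    - [[-1,0,0,0,0,0,1],[-1,0,0,0,0,0,1],[-1,0,0,0,0,0,1],[-1,0,0,0,0,0,1],[-1,0,0,0,0,0,1]]

```text
t: 2.98
position: [0.3807, 0.3291, 0.2306]
ee_rot: [0.0, 1.0, 0.0, 0.0]
force: [-0.1, 0.5, -0.3]
finger_gap: 1.0
grip_force: 0.0
```

Call:
send_rows:
  targets:
    - [[-1,0,0,0,0,0,1],[-1,0,0,0,0,0,1],[-1,0,0,0,0,0,1],[0,0,0,0,0,0,1],[0,0,0,0,0,0,1]]

```text
t: 3.6
position: [0.4687, 0.329, 0.2303]
ee_rot: [0.0, 1.0, -0.0, -0.001]
force: [0.2, -0.0, 0.7]
finger_gap: 1.004
grip_force: 0.0
```

Run:
```python
from h import *
np.set_printoptions(precision=4,suppress=True)
o=env.get_obs();print(o['position'],o['ee_rot'],o['joint_positions'])
im=env.snapshot("wrist");cv2.imwrite("pics/w1.png",im[...,::-1])
for t in["dust_cover","red_movement"]:
  for r in env.recognise("wrist",t): print(t,r, px2w("wrist",(r['box'][0]+r['box'][2])/2,(r['box'][1]+r['box'][3])/2,.03,o))
```

```text
[0.4687 0.329  0.2303] [ 0.0002  1.     -0.0001 -0.0007] [ 0.4902  0.2732  1.5094  0.0005  1.3604 -1.0803]
dust_cover {'box': [277.6, 231.7, 349.4, 304.0], 'score': 0.67} [0.5141 0.3266 0.03  ]
dust_cover {'box': [306.0, 78.5, 385.6, 163.3], 'score': 0.63} [0.3636 0.3585 0.03  ]
```

View pics/w1.png

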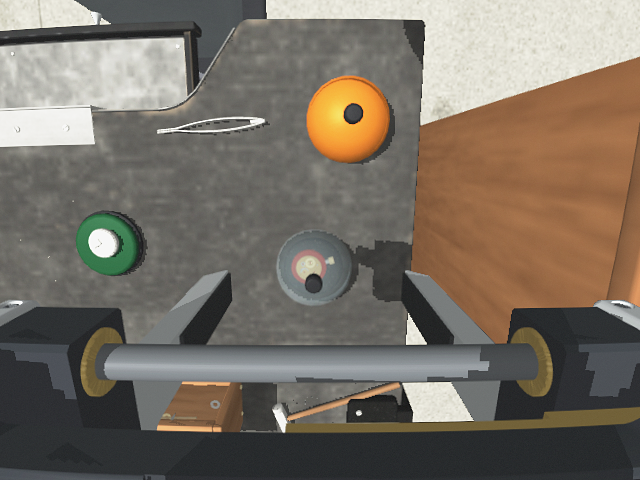

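Wrist picture: clear cover centred near px (315,267), knob at (314,284), red movement (308,266) with its crown at (331,260), and the cabinet face just beyond the bench edge at col 415.

Run:
```python
from h import *
np.set_printoptions(precision=4,suppress=True)
o=env.get_obs()
for k,u,v,z in [("knob top",314,284,.066),("knobc",314,283,.058),("cover",313.5,268,.03),("redc",308,266,.015),("crown",331,260,.01),("edge",408,330,0),("watch",104,243,.023),("cush",109,242,.012)]: print(k,px2w("wrist",u,v,z,o))
```

```text
knob top [0.5193 0.3276 0.066 ]
knobc [0.5213 0.3276 0.058 ]
cover [0.5145 0.3269 0.03  ]
redc [0.517  0.3206 0.015 ]
crown [0.5114 0.3465 0.01  ]
edge [0.6043 0.4428 0.    ]
watch [0.4885 0.0965 0.023 ]
cush [0.49   0.0955 0.012 ]
```

Call:
send_rows:
  targets:
    - [[-0.84,-0.03,0,0,0,0,1],[-0.84,-0.03,0,0,0,0,1],[0,0,1,0,0,0,0.7],[0,0,1,0,0,0,0.5],[0,0,1,0,0,0,0.5]]
  force: 12

```text
t: 4.38
position: [0.5194, 0.3275, 0.1401]
ee_rot: [-0.0, 1.0, 0.0, 0.0]
force: [0.4, -0.1, 0.1]
finger_gap: 0.716
grip_force: 0.0
```

Call:
send_rows:
  targets:
    - [[0,0,1,0,0,0,0.5],[0,0,0.5,0,0,0,0.5],[0,0,0,0,0,0,0.5],[0,0,0,0,0,0,0.5]]

```text
t: 4.88
position: [0.5208, 0.3278, 0.0968]
ee_rot: [0.0, 1.0, 0.001, 0.001]
force: [-0.0, -0.1, -0.3]
finger_gap: 0.501
grip_force: 0.0
```

Run:
```python
from h import *
np.set_printoptions(precision=4,suppress=True)
o=env.get_obs();print(o['position'],o['finger_gap'],o['force'])
im=env.snapshot("wrist");cv2.imwrite("pics/w2.png",im[...,::-1])
print(w2px("wrist",[.519,.327,.066],o))
```

```text
[0.5208 0.3278 0.0968] 0.5006243403412877 [-0.0173 -0.0577 -0.3304]
[313.9437 279.5185]
```

View pics/w2.png

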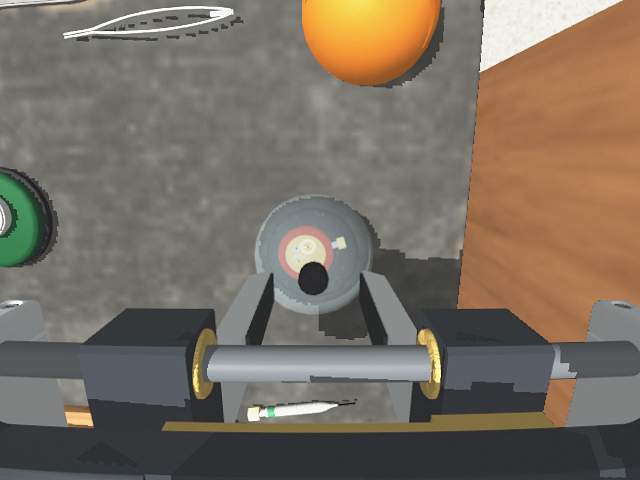

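The knob at px (313,278) lies between the fingers as predicted. Now I'll go down, grip, lift 120 mm, carry it to y≈0.205 and set it down. Final heights follow from the measured grip.

Call:
send_rows:
  targets:
    - [[0.04,0,0.62,0,0,0,0.5],[0,0,0,0,0,0,0.1],[0,0,0,0,0,0,0.1],[0,0,0,0,0,0,0.1],[0,0,0,0,0,0,0.1]]
  force: 12

```text
t: 5.55
position: [0.5194, 0.3274, 0.0777]
ee_rot: [0.0, 1.0, 0.0, 0.001]
force: [-0.3, -1.2, 3.1]
finger_gap: 0.183
grip_force: 12.0
```

Call:
send_rows:
  targets:
    - [[0,0,0,0,0,0,0.1],[0,0,0,0,0,0,0.1]]

```text
t: 5.8
position: [0.5195, 0.3275, 0.0777]
ee_rot: [0.0, 1.0, 0.0, 0.001]
force: [0.1, -0.7, 5.8]
finger_gap: 0.183
grip_force: 12.0
```

Call:
send_rows:
  targets:
    - [[0,0,-0.4,0,0,0,0.1],[0,0,-0.8,0,0,0,0.1],[0,0,-0.8,0,0,0,0.1],[0,-0.8,0,0,0,0,0.1],[0,-0.8,0,0,0,0,0.1]]

```text
t: 6.42
position: [0.5179, 0.2771, 0.136]
ee_rot: [-0.0, 1.0, -0.001, -0.001]
force: [0.1, -0.7, -0.1]
finger_gap: 0.184
grip_force: 12.0
```

Call:
send_rows:
  targets:
    - [[0,-0.8,0,0,0,0,0.1],[0,-0.8,0,0,0,0,0.1],[0,-0.8,0,0,0,0,0.1],[0,0,0,0,0,0,0.1],[0,0,0.8,0,0,0,0.1]]

```text
t: 7.05
position: [0.5198, 0.2067, 0.1135]
ee_rot: [0.001, 1.0, 0.001, 0.001]
force: [1.3, 0.4, -1.4]
finger_gap: 0.189
grip_force: 12.0
```

Call:
send_rows:
  targets:
    - [[0,0,0.7,0,0,0,0.1],[0,0,0.3,0,0,0,0.1],[0,0,0.17,0,0,0,0.1],[0,0,0,0,0,0,0.1]]

```text
t: 7.55
position: [0.5191, 0.2074, 0.0781]
ee_rot: [0.0, 1.0, 0.0, 0.0]
force: [0.2, -0.3, -0.3]
finger_gap: 0.183
grip_force: 12.0
```

Call:
send_rows:
  targets:
    - [[0,0,0.02,0,0,0,0.1],[0,0,0,0,0,0,0.5],[0,0,0,0,0,0,0.5],[0,0,-1,0,0,0,0.6],[0,0,-1,0,0,0,0.6]]

```text
t: 8.18
position: [0.5186, 0.2072, 0.1376]
ee_rot: [0.0, 1.0, -0.0, -0.0]
force: [0.6, -0.1, 0.4]
finger_gap: 0.572
grip_force: 0.0
```

Call:
send_rows:
  targets:
    - [[0,0,-1,0,0,0,0.8],[0.4,1,-0.2,0,0,0,0.8],[0.4,1,0,0,0,0,0.8],[0,0.9,0,0,0,0,0.8],[0,0.8,0,0,0,0,0.8]]

```text
t: 8.8
position: [0.4947, 0.3193, 0.1734]
ee_rot: [-0.0, 1.0, 0.0, 0.0]
force: [0.4, -0.0, -0.5]
finger_gap: 0.8
grip_force: 0.0
```

Call:
send_rows:
  targets:
    - [[0,0,0,0,0,0,0.8],[0,0,0,0,0,0,0.8]]

```text
t: 9.05
position: [0.4947, 0.3175, 0.173]
ee_rot: [0.0, 1.0, -0.0, -0.0]
force: [-0.4, -0.7, -0.1]
finger_gap: 0.802
grip_force: 0.0
```

Run:
```python
from h import *
np.set_printoptions(precision=4,suppress=True)
o=env.get_obs();print(o['position'],o['finger_gap'],o['force'])
im=env.snapshot("wrist");cv2.imwrite("pics/w3.png",im[...,::-1])
for t in["dust_cover","red_movement","dust_tray"]:
  for r in env.recognise("wrist",t): print(t,r, px2w("wrist",(r['box'][0]+r['box'][2])/2,(r['box'][1]+r['box'][3])/2,.012,o))
```

```text
[0.4947 0.3175 0.173 ] 0.80193654519145 [-0.3545 -0.6723 -0.0665]
dust_cover {'box': [156.5, 214.7, 245.4, 303.8], 'score': 0.93} [0.5192 0.2078 0.012 ]
dust_cover {'box': [319.6, 27.2, 418.7, 131.4], 'score': 0.67} [0.3597 0.3631 0.012 ]
dust_cover {'box': [44.9, 194.3, 122.3, 270.6], 'score': 0.19} [0.4928 0.0957 0.012 ]
red_movement {'box': [298.9, 238.2, 347.3, 278.6], 'score': 0.66} [0.5183 0.3245 0.012 ]
red_movement {'box': [61.1, 211.2, 95.5, 248.3], 'score': 0.58} [0.4901 0.0908 0.012 ]
dust_tray {'box': [291.8, 226.2, 357.3, 292.0], 'score': 0.71} [0.519  0.3259 0.012 ]
```

View pics/w3.png

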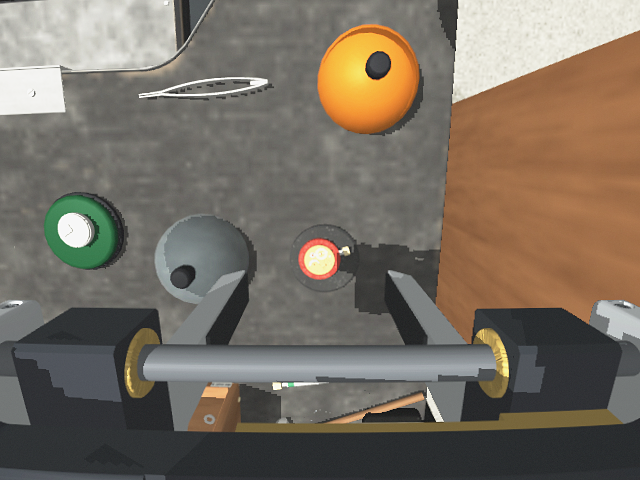

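Wrist picture: dust tray at px (324,259), red ring (319,259) with its crown toward (346,251), the cover standing at (200,259), the watch on the cushion at (76,230).

Run:
```python
from h import *
np.set_printoptions(precision=4,suppress=True)
o=env.get_obs()
for k,u,v,z in [("tray",324.5,259.2,.003),("ring",319,259,.014),("crown",346,251,.0105),("watch",76,229.5,.023),("cushtop",80,231,.013)]: print(k,px2w("wrist",u,v,z,o))
im=cv2.imread("pics/w3.png");hsv=cv2.cvtColor(im,cv2.COLOR_BGR2HSV)
m=cv2.inRange(hsv,(45,80,30),(80,255,255));m[:,200:]=0
def fit(m,z,k):
    c=max(cv2.findContours(m,0,1)[0],key=cv2.contourArea);p=np.array([px2w("wrist",*q[0],z,o)[:2] for q in cv2.convexHull(c)],np.float32)
    print(k,cv2.minEnclosingCircle(p),cv2.fitEllipse(p))
fit(m,.014,"green")
m=cv2.inRange(im,(200,200,200),(255,255,255));m[:,130:]=0;m[:190]=0;m[270:]=0;fit(m,.023,"watch")
m=(cv2.inRange(hsv,(0,150,80),(8,255,255))|cv2.inRange(hsv,(172,150,80),(180,255,255)));m[:,:290]=0;m[:,360:]=0;m[:220]=0;m[300:]=0;fit(m,.013,"red")
```

```text
tray [0.5221 0.326  0.003 ]
ring [0.5187 0.3205 0.014 ]
crown [0.5119 0.3462 0.0105]
watch [0.4877 0.0964 0.023 ]
cushtop [0.4912 0.0929 0.013 ]
green ((0.49258115887641907, 0.09375029057264328), 0.03676439821720123) ((0.49227795004844666, 0.09360013902187347), (0.07146025449037552, 0.07322990894317627), 15.784943580627441)
watch ((0.4880562722682953, 0.09413664788007736), 0.01623661257326603) ((0.4880584180355072, 0.09420561045408249), (0.0318317711353302, 0.03217706084251404), 67.01428985595703)
red ((0.518577516078949, 0.32089516520500183), 0.02020522579550743) ((0.5186975002288818, 0.3205685317516327), (0.038823116570711136, 0.040083955973386765), 96.51606750488281)
```

Call:
send_rows:
  targets:
    - [[0.1,-1,0,0,0,0,0.8],[0.12,-1,0,0,0,0,0.8],[0,-1,0,0,0,0,0.8],[0,-1,0,0,0,0,0.8],[0,-1,0,0,0,0,0.6]]

```text
t: 9.88
position: [0.4881, 0.1668, 0.1733]
ee_rot: [0.001, 1.0, -0.0, 0.0]
force: [-0.5, -0.1, 0.4]
finger_gap: 0.728
grip_force: 0.0
```

Call:
send_rows:
  targets:
    - [[0,-1,0,0,0,0,0.6],[0,-1,0,0,0,0,0.6],[0,-0.44,0.5,0,0,0,0.6],[0,0,0.5,0,0,0,0.6],[0,0,0,0,0,0,0.6]]

```text
t: 10.5
position: [0.4871, 0.0952, 0.142]
ee_rot: [0.0, 1.0, 0.0, -0.001]
force: [-0.1, 0.8, -0.9]
finger_gap: 0.598
grip_force: 0.0
```

Call:
send_rows:
  targets:
    - [[0,0,0,0,0,0,0.6]]

```text
t: 10.62
position: [0.4884, 0.0956, 0.1433]
ee_rot: [-0.0, 1.0, 0.0, 0.0]
force: [0.0, -0.6, 0.3]
finger_gap: 0.596
grip_force: 0.0
```

```bash
cat >> h.py <<'E'
def fit(im,m,z,k,o,roi):
    l,t,r,b=roi;n=np.zeros_like(m);n[t:b,l:r]=m[t:b,l:r]
    c=max(cv2.findContours(n,0,1)[0],key=cv2.contourArea);p=np.array([px2w("wrist",*q[0],z,o)[:2] for q in cv2.convexHull(c)],np.float32)
    print(k,cv2.minEnclosingCircle(p),cv2.fitEllipse(p))
E
python3 - <<'E'
from h import *
np.set_printoptions(precision=4,suppress=True)
o=env.get_obs();print(o['position'],o['finger_gap'],o['joint_positions'])
im=env.snapshot("wrist")[...,::-1].copy();cv2.imwrite("pics/w4.png",im)
hsv=cv2.cvtColor(im,cv2.COLOR_BGR2HSV)
c=w2px("wrist",[.492,.0937,.014],o);print(c)
fit(im,cv2.inRange(hsv,(45,80,30),(80,255,255)),.014,"green",o,(180,120,460,340))
fit(im,cv2.inRange(im,(190,190,190),(255,255,255)),.023,"watch",o,(260,180,380,310))
E
```

```text
[0.4884 0.0956 0.1433] 0.5961181032882659 [ 0.0532  0.2283  1.8039  0.0004  1.1092 -1.5179]
[313.2352 246.103 ]
green ((0.492406964302063, 0.09127920866012573), 0.03621431067585945) ((0.4923344850540161, 0.09127036482095718), (0.07153256237506866, 0.07189413160085678), 7.583026885986328)
watch ((0.4880097210407257, 0.09299053996801376), 0.016313467174768448) ((0.4879820942878723, 0.09309714287519455), (0.031931258738040924, 0.03218959644436836), 98.0698471069336)
```

View pics/w4.png

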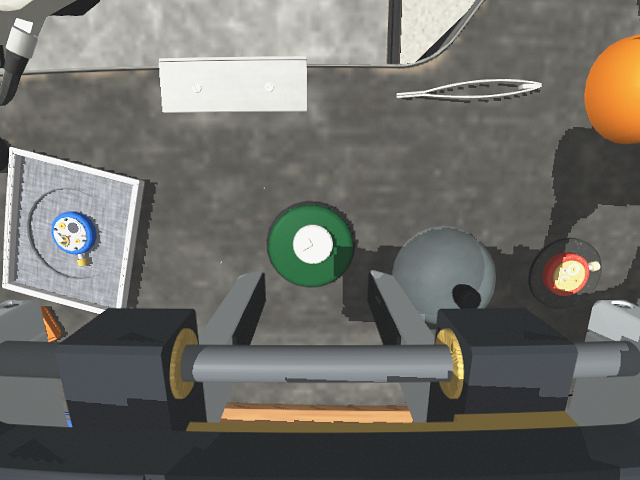

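Watch at px (312,244), centred between the fingers. Going down to grip it.

Call:
send_rows:
  targets:
    - [[0,-0.08,1,0,0,0,0.6],[0,0,1,0,0,0,0.6],[0,0,0.9,0,0,0,0.6],[0,0,0.46,0,0,0,0.6],[0,0,0,0,0,0,0.6]]

```text
t: 11.3
position: [0.488, 0.093, 0.042]
ee_rot: [-0.0, 1.0, 0.0, -0.001]
force: [-0.7, 0.5, -0.4]
finger_gap: 0.603
grip_force: 0.0
```

Call:
send_rows:
  targets:
    - [[0,0,0,0,0,0,0.25],[0,0,0,0,0,0,0.25],[0,0,0,0,0,0,0.25],[0,0,0,0,0,0,0.25]]
  force: 12

```text
t: 11.8
position: [0.4887, 0.0927, 0.043]
ee_rot: [0.0, 1.0, 0.0, 0.001]
force: [-0.5, 1.1, 4.3]
finger_gap: 0.313
grip_force: 12.0
```

Call:
send_rows:
  targets:
    - [[0,0,-0.4,0,0,0,0.25],[0,0,-0.8,0,0,0,0.25],[-0.7,-0.8,0,0,0,0,0.25],[-0.7,-0.8,0,0,0,0,0.25],[-0.65,-0.83,0,0,0,0,0.25]]

```text
t: 12.42
position: [0.5505, 0.0191, 0.0792]
ee_rot: [0.0, 1.0, 0.0, 0.0]
force: [1.3, 0.3, -0.3]
finger_gap: 0.317
grip_force: 12.0
```

Call:
send_rows:
  targets:
    - [[0,0,0.7,0,0,0,0.25],[0,0,0.5,0,0,0,0.25],[0,0,0.3,0,0,0,0.25],[0,0,0.1,0,0,0,0.25],[0,0,0,0,0,0,0.25]]

```text
t: 13.05
position: [0.5497, 0.0201, 0.0305]
ee_rot: [-0.0, 1.0, 0.0, 0.0]
force: [-0.1, -0.9, -0.2]
finger_gap: 0.317
grip_force: 12.0
```

Call:
send_rows:
  targets:
    - [[0,0,0.05,0,0,0,0.25],[0,0,0.02,0,0,0,0.25],[0,0,0,0,0,0,0.55],[0,0,0,0,0,0,0.55],[0,0,-0.6,0,0,0,0.55]]

```text
t: 13.68
position: [0.5484, 0.0198, 0.0452]
ee_rot: [0.0, 1.0, 0.0, -0.002]
force: [0.9, -0.3, 0.2]
finger_gap: 0.547
grip_force: 0.0
```

Call:
send_rows:
  targets:
    - [[0,0,-1,0,0,0,0.55],[0,0,-1,0,0,0,0.55],[0,0,-1,0,0,0,0.55],[0.3,1,-0.6,0,0,0,0.7],[0,1,0,0,0,0,0.7]]

```text
t: 14.3
position: [0.5412, 0.0802, 0.156]
ee_rot: [0.001, 1.0, 0.0, 0.002]
force: [0.4, 1.0, 0.1]
finger_gap: 0.689
grip_force: 0.0
```

Call:
send_rows:
  targets:
    - [[0.3,1,0,0,0,0,0.7],[0.3,1,0,0,0,0,0.7],[0.1,1,0,0,0,0.055,0.7],[0,0,0,0,0,0.055,0.7],[0,0,0,0,0,0.055,0.7]]

```text
t: 14.92
position: [0.5194, 0.1703, 0.1541]
ee_rot: [0.259, 0.966, -0.0, -0.0]
force: [0.0, 0.6, -0.5]
finger_gap: 0.704
grip_force: 0.0
```

Call:
send_rows:
  targets:
    - [[0,0,0,0,0,0.055,0.7],[0,0,0,0,0,0.055,0.7],[0,0,0,0,0,0.055,0.7],[0,0,0,0,0,0.0867,0.7],[0,0,0,0,0,0,0.7]]

```text
t: 15.55
position: [0.5196, 0.1697, 0.1541]
ee_rot: [0.574, 0.819, -0.0, -0.0]
force: [-1.1, 0.7, -0.5]
finger_gap: 0.702
grip_force: 0.0
```

Call:
send_rows:
  targets:
    - [[0,0,0,0,0,-0.0556,0.7],[0,0,0,0,0,-0.0556,0.7],[0,0,0,0,0,0,0.7]]

```text
t: 15.92
position: [0.5196, 0.1698, 0.1542]
ee_rot: [0.424, 0.906, -0.0, -0.0]
force: [0.2, 0.6, -0.4]
finger_gap: 0.698
grip_force: 0.0
```

```bash
cat >> h.py <<'E'
def need(P,yaw=None):
    o=env.get_obs();R=Rn.from_quat(o['ee_rot']).as_matrix();d=R.T@(np.array(P)-o['position'])/.03
    print("pos",o['position'].round(4),"yaw of y deg",np.degrees(np.arctan2(R[1,1],R[0,1])).round(1),"units",d.round(2),"q6",o['joint_positions'][5].round(2))
E
python3 -c "
from h import *
need([.5187,.3206,.154]);need([.5187,.3206,.034])"
```

```text
pos [0.5196 0.1698 0.1542] yaw of y deg 39.9 units [3.88 3.2  0.01] q6 -0.51
pos [0.5196 0.1698 0.1542] yaw of y deg 39.9 units [3.88 3.2  4.01] q6 -0.51
```

Call:
send_rows:
  targets:
    - [[0.97,0.8,0,0,0,0,0.7],[0.97,0.8,0,0,0,0,0.7],[0.97,0.8,0,0,0,0,0.7],[0.97,0.8,0,0,0,0,0.7],[0,0,0.7,0,0,0,0.7]]

```text
t: 16.55
position: [0.52, 0.324, 0.1344]
ee_rot: [0.423, 0.906, 0.002, 0.001]
force: [0.9, -0.1, -0.4]
finger_gap: 0.698
grip_force: 0.0
```

Call:
send_rows:
  targets:
    - [[0,0,0.6,0,0,0,0.7],[0,0,0,0,0,0,0.7],[0,0,0,0,0,0,0.7]]

```text
t: 16.92
position: [0.5193, 0.3208, 0.1159]
ee_rot: [0.424, 0.906, 0.0, 0.0]
force: [0.2, -0.2, 0.9]
finger_gap: 0.703
grip_force: 0.0
```

Run:
```python
from h import *
o=env.get_obs()
im=env.snapshot("wrist")[...,::-1].copy();cv2.imwrite("pics/w5.png",im)
hsv=cv2.cvtColor(im,cv2.COLOR_BGR2HSV)
u,v=w2px("wrist",[.5187,.3206,.014],o).astype(int);print(u,v)
m=cv2.inRange(hsv,(0,140,70),(8,255,255))|cv2.inRange(hsv,(172,140,70),(180,255,255))
fit(im,m,.0145,"red",o,(u-60,v-60,u+60,v+60))
need([.5187,.3206,.034])
```

```text
315 250
red ((0.5180737376213074, 0.3209925889968872), 0.019975025206804276) ((0.5181764960289001, 0.3210635483264923), (0.039198845624923706, 0.039766259491443634), 42.21387481689453)
pos [0.5195 0.3208 0.1162] yaw of y deg 39.8 units [ 0.01 -0.03  2.74] q6 -0.26
```

View pics/w5.png

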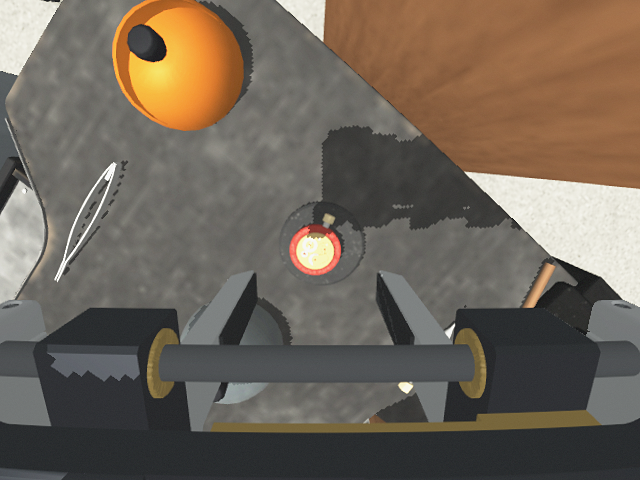

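The red ring at px (315,250) is centred with its crown (329,219) clear of the pads. Going down and gripping.

Call:
send_rows:
  targets:
    - [[0.01,-0.04,1,0,0,0,0.65],[0,0,1,0,0,0,0.6],[0,0,0.55,0,0,0,0.6],[0,0,0.2,0,0,0,0.6],[0,0,0,0,0,0,0.6]]

```text
t: 17.6
position: [0.5182, 0.3203, 0.0332]
ee_rot: [0.424, 0.906, 0.0, 0.0]
force: [-0.0, -0.8, 0.2]
finger_gap: 0.601
grip_force: 0.0
```

Call:
send_rows:
  targets:
    - [[0,0,0,0,0,0,0.3],[0,0,0,0,0,0,0.3],[0,0,0,0,0,0,0.3],[0,0,0,0,0,0,0.3]]
  force: 12

```text
t: 18.1
position: [0.5183, 0.3204, 0.0336]
ee_rot: [0.424, 0.906, 0.001, 0.0]
force: [-0.5, 0.3, 4.6]
finger_gap: 0.409
grip_force: 12.0
```

Call:
send_rows:
  targets:
    - [[0,0,-0.4,0,0,0,0.3],[0,0,-0.8,0,0,0,0.3],[0,0,-1,0,0,0,0.3],[0,0,-1,0,0,0,0.3],[0,0,-0.8,0,0,0,0.3]]

```text
t: 18.73
position: [0.5178, 0.3201, 0.1545]
ee_rot: [0.424, 0.906, 0.0, 0.0]
force: [-0.7, -0.1, -0.5]
finger_gap: 0.407
grip_force: 12.0
```

Run:
```python
from h import *
need([.4965,.0915,.15])
```

```text
pos [0.5178 0.3201 0.1545] yaw of y deg 39.9 units [-5.4  -5.43  0.15] q6 -0.26
```

Call:
send_rows:
  targets:
    - [[-0.9,-0.93,0,0,0,0,0.3],[-0.9,-0.93,0,0,0,0,0.3],[-0.9,-0.93,0,0,0,0,0.3],[-0.9,-0.93,0,0,0,0,0.3],[-0.9,-0.93,0,0,0,0,0.3]]

```text
t: 19.35
position: [0.4967, 0.1259, 0.1532]
ee_rot: [0.424, 0.906, 0.0, 0.0]
force: [1.2, 0.4, 0.4]
finger_gap: 0.408
grip_force: 12.0
```

Call:
send_rows:
  targets:
    - [[-0.9,-0.93,0,0,0,0,0.3],[0,0,0,0,0,0,0.3],[0,0,1,0,0,0,0.3],[0,0,1,0,0,0,0.3],[0,0,0.8,0,0,0,0.3]]

```text
t: 19.98
position: [0.4929, 0.0896, 0.068]
ee_rot: [0.424, 0.906, 0.0, -0.0]
force: [0.3, -0.1, -0.6]
finger_gap: 0.409
grip_force: 12.0
```

Call:
send_rows:
  targets:
    - [[0,0,0.5,0,0,0,0.3],[0,0,0.3,0,0,0,0.3],[0,0,0.08,0,0,0,0.3],[0,0,0,0,0,0,0.3]]

```text
t: 20.48
position: [0.4934, 0.0888, 0.0427]
ee_rot: [0.424, 0.906, 0.0, 0.0]
force: [0.6, 0.0, -0.4]
finger_gap: 0.408
grip_force: 12.0
```

Call:
send_rows:
  targets:
    - [[0,0,0.035,0,0,0,0.3],[0,0,0,0,0,0,0.3],[0,0,0,0,0,0,0.6],[0,0,0,0,0,0,0.6],[0,0,-0.6,0,0,0,0.6]]

```text
t: 21.1
position: [0.4919, 0.0884, 0.0586]
ee_rot: [0.424, 0.906, -0.001, -0.001]
force: [-1.1, -0.2, 0.4]
finger_gap: 0.599
grip_force: 0.0
```

Call:
send_rows:
  targets:
    - [[0,0,-1,0,0,0,0.6],[0,0,-1,0,0,0,0.6],[0,0,-1,0,0,0,0.6],[0,0,-0.2,0,0,-0.0556,0.6],[0,0,0,0,0,-0.0556,0.6]]

```text
t: 21.72
position: [0.4935, 0.0885, 0.1563]
ee_rot: [0.257, 0.966, 0.0, 0.001]
force: [-0.0, -0.5, -0.8]
finger_gap: 0.599
grip_force: 0.0
```

Call:
send_rows:
  targets:
    - [[0,0,0,0,0,-0.0556,0.6],[0,0,0,0,0,-0.0556,0.6],[0,0,0,0,0,-0.0556,0.6],[0,-1,0,0,0,0,0.6],[0,-1,0,0,0,0,0.6]]

```text
t: 22.35
position: [0.4928, 0.028, 0.1554]
ee_rot: [0.0, 1.0, 0.0, 0.0]
force: [0.2, 0.2, -0.2]
finger_gap: 0.601
grip_force: 0.0
```

Call:
send_rows:
  targets:
    - [[0,-1,0,0,0,0,0.6],[0,-1,0,0,0,0,0.6],[0,-1,0,0,0,0,0.6],[0,0,0,0,0,0,0.6],[0,0,0,0,0,0,0.6]]

```text
t: 22.98
position: [0.4925, -0.0609, 0.1552]
ee_rot: [0.001, 1.0, 0.0, -0.0]
force: [-0.5, -0.0, 0.0]
finger_gap: 0.599
grip_force: 0.0
```

Run:
```python
from h import *
o=env.get_obs()
im=env.snapshot("wrist")[...,::-1].copy();cv2.imwrite("pics/w6.png",im)
need([.48,-.117,.15])
print(w2px("wrist",[.48,-.117,.012],o),w2px("wrist",[.493,.0885,.02],o))
```

```text
pos [ 0.4925 -0.0606  0.1553] yaw of y deg 89.9 units [ 0.41 -1.88  0.17] q6 -1.83
[251.42880925 224.6683753 ] [486.62752369 240.53174331]
```

View pics/w6.png

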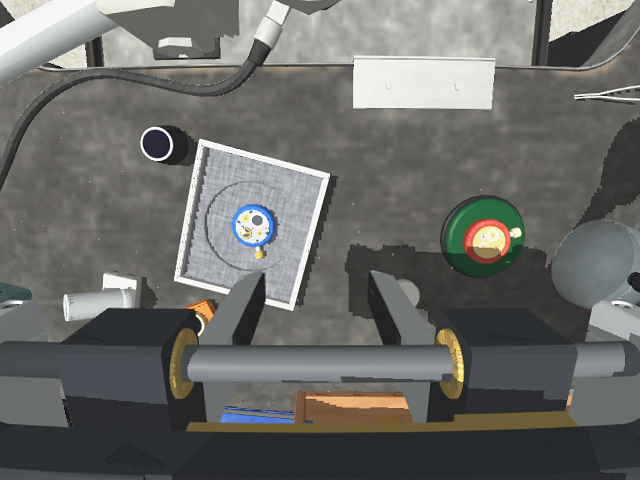

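Red sits on the cushion (488,241). Blue ring at px (253,225), crown (260,255), tray centre ≈(250,226), loupe (158,145) well clear.

Run:
```python
from h import *
np.set_printoptions(precision=4,suppress=True)
o=env.get_obs();im=cv2.imread("pics/w6.png");hsv=cv2.cvtColor(im,cv2.COLOR_BGR2HSV)
fit(im,cv2.inRange(hsv,(100,140,70),(120,255,255)),.0135,"blue",o,(200,180,300,280))
C=[px2w("wrist",u,v,.015,o)[:2] for u,v in[(201,140),(330,175),(292,309),(176,281)]];print(np.mean(C,0),[np.linalg.norm(C[i]-C[i-1]).round(3) for i in range(4)])
fit(im,cv2.inRange(hsv,(0,140,70),(8,255,255))|cv2.inRange(hsv,(172,140,70),(180,255,255)),.0215,"red",o,(440,200,530,280))
fit(im,cv2.inRange(hsv,(45,80,30),(80,255,255)),.014,"green",o,(420,180,540,290))
```

```text
blue ((0.4803371727466583, -0.11548246443271637), 0.01903075911104679) ((0.4805227220058441, -0.11527103185653687), (0.03694584220647812, 0.03756946325302124), 42.34644317626953)
[ 0.4839 -0.1183] [np.float64(0.127), np.float64(0.111), np.float64(0.126), np.float64(0.109)]
red ((0.49307888746261597, 0.08773723244667053), 0.021492764353752136) ((0.4927346408367157, 0.08777268975973129), (0.03886716812849045, 0.042657144367694855), 158.19482421875)
green ((0.49257606267929077, 0.08961669355630875), 0.036496009677648544) ((0.4921870529651642, 0.0898333415389061), (0.07147131860256195, 0.07251541316509247), 151.36605834960938)
```

Call:
send_rows:
  targets:
    - [[0.2,-0.92,0,0,0,0,0.55],[0.2,-0.92,0,0,0,0,0.55],[0,0,0.9,0,0,0,0.55],[0,0,1,0,0,0,0.55],[0,0,0,0,0,0,0.55]]

```text
t: 23.65
position: [0.4789, -0.1151, 0.0967]
ee_rot: [0.0, 1.0, 0.001, -0.002]
force: [0.1, -0.3, 1.2]
finger_gap: 0.549
grip_force: 0.0
```

Call:
send_rows:
  targets:
    - [[0,0,0,0,0,0,0.55]]

```text
t: 23.78
position: [0.4813, -0.1162, 0.0991]
ee_rot: [0.0, 1.0, -0.0, 0.001]
force: [0.4, 0.4, 0.5]
finger_gap: 0.55
grip_force: 0.0
```

Run:
```python
from h import *
o=env.get_obs();im=env.snapshot("wrist")[...,::-1].copy();hsv=cv2.cvtColor(im,cv2.COLOR_BGR2HSV)
u,v=w2px("wrist",[.4804,-.1157,.0135],o).astype(int);print(u,v)
fit(im,cv2.inRange(hsv,(100,140,60),(120,255,255)),.0135,"blue",o,(u-60,v-60,u+60,v+60))
need([.4804,-.1157,.034])
```

```text
316 254
blue ((0.48011770844459534, -0.11603452265262604), 0.01890108548104763) ((0.4801223874092102, -0.11599061638116837), (0.03681409731507301, 0.03760208562016487), 84.31464385986328)
pos [ 0.4816 -0.1165  0.0994] yaw of y deg 89.9 units [0.04 0.03 2.18] q6 -1.95
```

Call:
send_rows:
  targets:
    - [[0.02,0,0.9,0,0,0,0.55],[0,0,0.8,0,0,0,0.55],[0,0,0.4,0,0,0,0.55],[0,0,0.05,0,0,0,0.55],[0,0,0,0,0,0,0.55]]

```text
t: 24.45
position: [0.4808, -0.1169, 0.0346]
ee_rot: [0.001, 1.0, -0.0, 0.001]
force: [1.2, 0.2, -0.4]
finger_gap: 0.546
grip_force: 0.0
```

Call:
send_rows:
  targets:
    - [[0,0,0,0,0,0,0.3],[0,0,0,0,0,0,0.3],[0,0,0,0,0,0,0.3],[0,0,0,0,0,0,0.3]]
  force: 12

```text
t: 24.95
position: [0.4805, -0.1168, 0.0344]
ee_rot: [0.001, 1.0, -0.0, 0.001]
force: [-0.2, 0.2, 6.1]
finger_gap: 0.394
grip_force: 12.0
```

Call:
send_rows:
  targets:
    - [[0,0,-0.4,0,0,0,0.3],[0,0,-0.8,0,0,0,0.3],[0,0,-1,0,0,0,0.3],[0,0,-1,0,0,0,0.3],[0,0,-0.8,0,0,0,0.3]]

```text
t: 25.58
position: [0.48, -0.1167, 0.1554]
ee_rot: [0.001, 1.0, -0.0, 0.0]
force: [0.2, -0.4, -0.2]
finger_gap: 0.395
grip_force: 12.0
```

Run:
```python
from h import *
need([.5205,.3265,.155])
```

```text
pos [ 0.48   -0.1167  0.1554] yaw of y deg 89.9 units [-1.320e+00  1.478e+01  1.000e-02] q6 -1.95
```

Call:
send_rows:
  targets:
    - [[-0.09,0.98,0,0,0,0,0.3],[-0.09,0.98,0,0,0,0,0.3],[-0.09,0.98,0,0,0,0,0.3],[-0.09,0.98,0,0,0,0,0.3],[-0.09,0.98,0,0,0,0,0.3]]

```text
t: 26.2
position: [0.4935, 0.0312, 0.1541]
ee_rot: [0.001, 1.0, 0.0, -0.0]
force: [0.4, 0.1, -0.1]
finger_gap: 0.399
grip_force: 12.0
```

Call:
send_rows:
  targets:
    - [[-0.09,0.98,0,0,0,0,0.3],[-0.09,0.98,0,0,0,0,0.3],[-0.09,0.98,0,0,0,0,0.3],[-0.09,0.98,0,0,0,0,0.3],[-0.09,0.98,0,0,0,0,0.3]]

```text
t: 26.82
position: [0.5073, 0.1781, 0.1541]
ee_rot: [0.001, 1.0, -0.0, -0.0]
force: [0.4, -0.4, -0.1]
finger_gap: 0.395
grip_force: 12.0
```

Call:
send_rows:
  targets:
    - [[-0.09,0.98,0,0,0,0,0.3],[-0.09,0.98,0,0,0,0,0.3],[-0.09,0.98,0,0,0,0,0.3],[-0.09,0.98,0,0,0,0,0.3],[-0.06,0.98,0,0,0,0,0.3]]

```text
t: 27.45
position: [0.5202, 0.325, 0.154]
ee_rot: [0.001, 1.0, -0.0, -0.0]
force: [0.0, -0.9, -0.3]
finger_gap: 0.395
grip_force: 12.0
```

Call:
send_rows:
  targets:
    - [[0,0,0,0,0,0,0.3],[0,0,0,0,0,0,0.3]]

```text
t: 27.7
position: [0.52, 0.3235, 0.1537]
ee_rot: [0.001, 1.0, -0.001, -0.0]
force: [0.2, -0.5, 0.2]
finger_gap: 0.397
grip_force: 12.0
```

Run:
```python
from h import *
o=env.get_obs();im=env.snapshot("wrist")[...,::-1].copy();cv2.imwrite("pics/w7.png",im)
need([.5205,.3265,.0355])
for r in env.recognise("wrist","dust_tray")+env.recognise("wrist","dust_cover"): print(r,px2w("wrist",(r['box'][0]+r['box'][2])/2,(r['box'][1]+r['box'][3])/2,.004,o))
```

```text
pos [0.5201 0.3233 0.1538] yaw of y deg 89.9 units [-0.01  0.11  3.94] q6 -1.13
{'box': [283.2, 203.1, 354.8, 265.0], 'score': 0.84} [0.51750665 0.32640079 0.004     ]
{'box': [134.5, 191.9, 234.2, 286.1], 'score': 0.66} [0.52183106 0.20386209 0.004     ]
{'box': [309.5, 3.9, 419.6, 98.0], 'score': 0.63} [0.36568476 0.36335023 0.004     ]
```

View pics/w7.png

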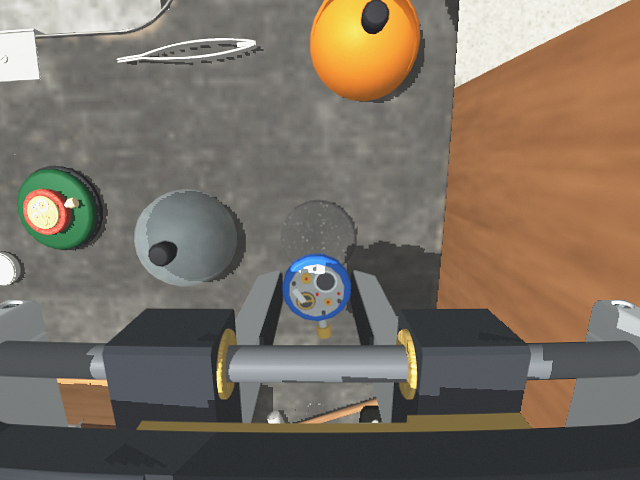

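Blue is held level with the dust tray ahead of it; the tray centre comes out at y≈0.3264. Lowering now.

Call:
send_rows:
  targets:
    - [[0,0.1,1,0,0,0,0.3],[0,0,1,0,0,0,0.3],[0,0,1,0,0,0,0.3],[0,0,0.6,0,0,0,0.3],[0,0,0.29,0,0,0,0.3]]

```text
t: 28.48
position: [0.52, 0.3262, 0.0362]
ee_rot: [0.001, 1.0, -0.0, -0.001]
force: [0.5, 0.2, -0.9]
finger_gap: 0.396
grip_force: 12.0
```

Call:
send_rows:
  targets:
    - [[0,0,0.03,0,0,0,0.3],[0,0,0,0,0,0,0.3]]

```text
t: 28.72
position: [0.5211, 0.3273, 0.037]
ee_rot: [0.001, 1.0, 0.0, 0.001]
force: [-0.1, 1.8, -0.6]
finger_gap: 0.4
grip_force: 12.0
```

Call:
send_rows:
  targets:
    - [[0,0,0.02,0,0,0,0.3],[0,0,0,0,0,0,0.3]]

```text
t: 28.98
position: [0.5207, 0.3274, 0.0361]
ee_rot: [0.001, 1.0, 0.0, 0.0]
force: [0.3, -0.6, -0.6]
finger_gap: 0.394
grip_force: 12.0
```

Release, rise, then go above the cover.

Call:
send_rows:
  targets:
    - [[0,0,0.02,0,0,0,0.3],[0,0,0,0,0,0,0.6],[0,0,0,0,0,0,0.6],[0,0,-0.6,0,0,0,0.6],[0,0,-1,0,0,0,0.6]]

```text
t: 29.6
position: [0.5196, 0.3268, 0.0823]
ee_rot: [0.001, 1.0, -0.001, -0.001]
force: [0.4, -0.7, -0.2]
finger_gap: 0.602
grip_force: 0.0
```

Call:
send_rows:
  targets:
    - [[0,0,-1,0,0,0,0.6],[0,0,-1,0,0,0,0.6],[0,-1,-0.3,0,0,0,0.6],[0,-1,0,0,0,0,0.6],[0,-1,0,0,0,0,0.6]]

```text
t: 30.22
position: [0.5202, 0.2365, 0.1522]
ee_rot: [0.001, 1.0, 0.0, 0.0]
force: [1.1, -0.4, -1.0]
finger_gap: 0.601
grip_force: 0.0
```

Call:
send_rows:
  targets:
    - [[0,-1,0,0,0,0,0.6],[0,0,0,0,0,0,0.6],[0,0,0,0,0,0,0.6]]

```text
t: 30.6
position: [0.5204, 0.2078, 0.1521]
ee_rot: [0.001, 1.0, 0.0, 0.0]
force: [-0.6, 0.2, 0.5]
finger_gap: 0.601
grip_force: 0.0
```

Run:
```python
from h import *
o=env.get_obs();im=env.snapshot("wrist")[...,::-1].copy();cv2.imwrite("pics/w8.png",im);hsv=cv2.cvtColor(im,cv2.COLOR_BGR2HSV)
need([.5193,.2075,.078])
u,v=w2px("wrist",[.52,.327,.0145],o).astype(int);print(u,v)
fit(im,cv2.inRange(hsv,(100,140,60),(120,255,255)),.0145,"blue",o,(u-60,v-60,u+60,v+60))
```

```text
pos [0.5204 0.2081 0.152 ] yaw of y deg 89.9 units [ 0.04 -0.02  2.47] q6 -1.31
451 238
blue ((0.5199721455574036, 0.3266715407371521), 0.019958043470978737) ((0.5203360319137573, 0.3265511095523834), (0.03726685419678688, 0.039405375719070435), 154.90020751953125)
```

View pics/w8.png

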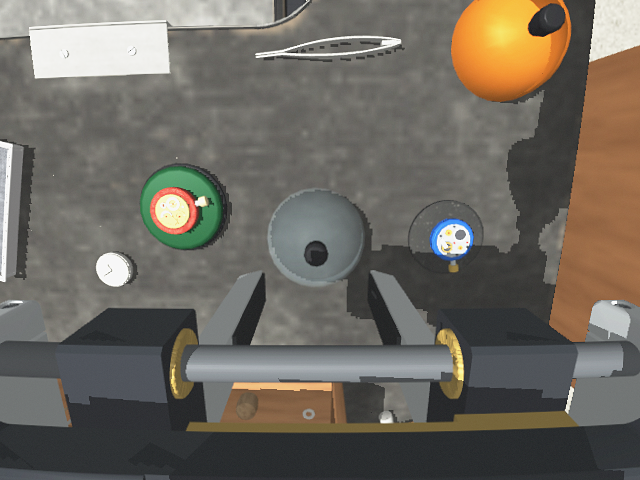

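Blue sits on the dust tray (453,240 against tray 446,236); the cover knob is at (316,253) between the fingers. I'll refine the tray and cover centres numerically.

Run:
```python
from h import *
o=env.get_obs()
print(px2w("wrist",446,236.5,.004,o),px2w("wrist",453,240,.0145,o),px2w("wrist",316,252.5,.064,o),px2w("wrist",317,237,.02,o))
```

```text
[0.52007262 0.32604649 0.004     ] [0.52085612 0.32846771 0.0145    ] [0.51831106 0.20851807 0.064     ] [0.51670478 0.20941155 0.02      ]
```

Call:
send_rows:
  targets:
    - [[0.05,0,1,0,0,0,0.5],[0,0,0.9,0,0,0,0.5],[0,0,0.5,0,0,0,0.5],[0,0,0.07,0,0,0,0.5],[0,0,0,0,0,0,0.1]]

```text
t: 31.28
position: [0.5193, 0.2077, 0.0785]
ee_rot: [0.001, 1.0, 0.0, 0.001]
force: [1.3, -0.6, 0.0]
finger_gap: 0.428
grip_force: 0.0
```

Call:
send_rows:
  targets:
    - [[0,0,0,0,0,0,0.1],[0,0,0,0,0,0,0.1],[0,0,0,0,0,0,0.1],[0,0,0,0,0,0,0.1],[0,0,0,0,0,0,0.1]]

```text
t: 31.9
position: [0.5192, 0.2074, 0.0785]
ee_rot: [0.001, 1.0, 0.0, 0.001]
force: [-0.3, 0.2, 4.3]
finger_gap: 0.188
grip_force: 12.0
```

Call:
send_rows:
  targets:
    - [[0,0,-0.4,0,0,0,0.1],[0,0,-0.8,0,0,0,0.1],[0,0,-0.8,0,0,0,0.1],[0,0.8,0,0,0,0,0.1],[-0.03,0.8,0,0,0,0,0.1]]

```text
t: 32.52
position: [0.5198, 0.2555, 0.1388]
ee_rot: [0.001, 1.0, 0.0, 0.0]
force: [-0.7, 0.1, -0.5]
finger_gap: 0.186
grip_force: 12.0
```

Call:
send_rows:
  targets:
    - [[0,0.8,0,0,0,0,0.1],[0,0.8,0,0,0,0,0.1],[0,0.78,0,0,0,0,0.1],[0,0,0,0,0,0,0.1],[0,0,0,0,0,0,0.1]]

```text
t: 33.15
position: [0.5196, 0.3262, 0.1377]
ee_rot: [0.001, 1.0, -0.0, -0.0]
force: [0.6, 0.7, -0.5]
finger_gap: 0.187
grip_force: 12.0
```

Run:
```python
from h import *
need([.5203,.3267,.0783])
```

```text
pos [0.5196 0.3262 0.1377] yaw of y deg 89.9 units [-0.02  0.02  1.98] q6 -1.12
```

Call:
send_rows:
  targets:
    - [[-0.02,0.02,0.6,0,0,0,0.1],[0,0,0.6,0,0,0,0.1],[0,0,0.5,0,0,0,0.1],[0,0,0.26,0,0,0,0.1],[0,0,0.03,0,0,0,0.1]]

```text
t: 33.78
position: [0.5206, 0.327, 0.0781]
ee_rot: [0.001, 1.0, -0.0, 0.0]
force: [-1.4, -0.4, -0.8]
finger_gap: 0.185
grip_force: 12.0
```

Call:
send_rows:
  targets:
    - [[0,0,0.02,0,0,0,0.1],[0,0,0,0,0,0,0.1]]

```text
t: 34.02
position: [0.5207, 0.3272, 0.0781]
ee_rot: [0.001, 1.0, 0.0, 0.0]
force: [0.7, 0.2, 1.4]
finger_gap: 0.188
grip_force: 12.0
```

Call:
send_rows:
  targets:
    - [[0,0,0,0,0,0,0.5],[0,0,0,0,0,0,0.5],[0,0,-0.6,0,0,0,0.5],[0,0,-1,0,0,0,0.5],[0,0,-1,0,0,0,0.5]]

```text
t: 34.65
position: [0.5203, 0.3273, 0.1562]
ee_rot: [0.001, 1.0, -0.0, -0.0]
force: [1.0, 0.6, -0.7]
finger_gap: 0.5
grip_force: 0.0
```

Call:
send_rows:
  targets:
    - [[-0.1,-1,0,0,0,0,0.55],[-0.1,-1,0,0,0,0,0.55],[-0.1,-1,0,0,0,0,0.55],[-0.1,-1,0,0,0,0,0.55],[-0.1,-1,0,0,0,0,0.55]]

```text
t: 35.28
position: [0.5352, 0.1764, 0.1557]
ee_rot: [0.001, 1.0, 0.0, 0.0]
force: [0.4, 0.2, 0.2]
finger_gap: 0.551
grip_force: 0.0
```

Call:
send_rows:
  targets:
    - [[-0.1,-1,0,0,0,0,0.55],[-0.1,-1,0,0,0,0,0.55],[-0.1,-1,0,0,0,0,0.55],[-0.1,-1,0,0,0,0,0.55],[-0.1,-1,0,0,0,0,0.55]]

```text
t: 35.9
position: [0.55, 0.0263, 0.1557]
ee_rot: [0.001, 1.0, 0.0, 0.0]
force: [1.6, -0.2, -0.1]
finger_gap: 0.55
grip_force: 0.0
```

Call:
send_rows:
  targets:
    - [[0,-0.25,0.5,0,0,0,0.55],[0,0,0.5,0,0,0,0.55],[0,0,0,0,0,0,0.55],[0,0,0,0,0,0,0.55]]

```text
t: 36.4
position: [0.5498, 0.0206, 0.1253]
ee_rot: [0.0, 1.0, 0.0, -0.0]
force: [-0.1, -0.3, 0.1]
finger_gap: 0.548
grip_force: 0.0
```

Run:
```python
from h import *
o=env.get_obs();im=env.snapshot("wrist")[...,::-1].copy()
u,v=w2px("wrist",[.5495,.02,.009],o).astype(int);print(u,v)
fit(im,cv2.inRange(im,(180,180,180),(255,255,255)),.009,"watch",o,(u-45,v-45,u+45,v+45))
need([.5495,.02,.0285])
```

```text
314 245
watch ((0.5493453145027161, 0.020251931622624397), 0.016377905383706093) ((0.5492913722991943, 0.02015211619436741), (0.032099977135658264, 0.03257334604859352), 78.57762145996094)
pos [0.55   0.0205 0.1257] yaw of y deg 90.0 units [ 0.02 -0.02  3.24] q6 -1.66
```

Call:
send_rows:
  targets:
    - [[0.02,-0.01,1,0,0,0,0.55],[0,0,1,0,0,0,0.55],[0,0,0.8,0,0,0,0.55],[0,0,0.4,0,0,0,0.55],[0,0,0.03,0,0,0,0.55]]

```text
t: 37.08
position: [0.5492, 0.0197, 0.0285]
ee_rot: [0.001, 1.0, 0.0, -0.0]
force: [0.2, 0.3, 0.3]
finger_gap: 0.55
grip_force: 0.0
```

Call:
send_rows:
  targets:
    - [[0,0,0,0,0,0,0.25],[0,0,0,0,0,0,0.25],[0,0,0,0,0,0,0.25],[0,0,0,0,0,0,0.25]]
  force: 12

```text
t: 37.58
position: [0.5499, 0.0193, 0.0295]
ee_rot: [0.001, 1.0, 0.0, 0.001]
force: [-0.8, 0.8, 4.9]
finger_gap: 0.312
grip_force: 12.0
```

Call:
send_rows:
  targets:
    - [[0,0,-0.4,0,0,0,0.25],[0,0,-0.8,0,0,0,0.25],[0,0,-0.8,0,0,0,0.25],[0.44,-0.91,0,0,0,0,0.25],[0.44,-0.91,0,0,0,0,0.25]]

```text
t: 38.2
position: [0.5227, -0.0356, 0.0897]
ee_rot: [0.0, 1.0, -0.0, 0.001]
force: [0.3, -0.6, -1.5]
finger_gap: 0.313
grip_force: 12.0
```

Call:
send_rows:
  targets:
    - [[0.44,-0.91,0,0,0,0,0.25],[0.44,-0.91,0,0,0,0,0.25],[0.44,-0.91,0,0,0,0,0.25],[0,0,0,0,0,0,0.25],[0,0,0,0,0,0,0.25]]

```text
t: 38.83
position: [0.4833, -0.1166, 0.089]
ee_rot: [0.001, 1.0, 0.0, 0.0]
force: [-0.8, -0.9, 0.1]
finger_gap: 0.311
grip_force: 12.0
```

Run:
```python
from h import *
need([.483,-.117,.0335])
im=env.snapshot("wrist")[...,::-1].copy();cv2.imwrite("pics/w9.png",im)
```

```text
pos [ 0.4833 -0.1166  0.089 ] yaw of y deg 89.9 units [ 0.01 -0.01  1.85] q6 -1.95
```

View pics/w9.png

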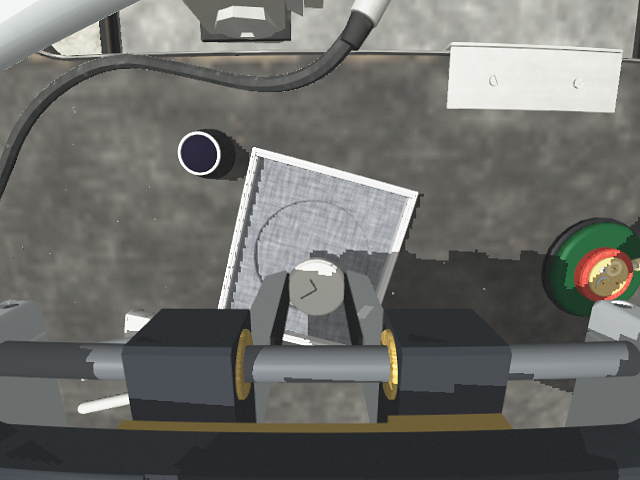

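The watch is held level at (317,287). The well (cols 256–368, top edge row 201) is centred below the gripper. Lowering.

Call:
send_rows:
  targets:
    - [[0,0,0.8,0,0,0,0.25],[0,0,0.6,0,0,0,0.25],[0,0,0.35,0,0,0,0.25],[0,0,0.05,0,0,0,0.25],[0,0,0,0,0,0,0.25]]

```text
t: 39.5
position: [0.4834, -0.1168, 0.035]
ee_rot: [0.001, 1.0, -0.0, 0.0]
force: [-0.5, 0.0, 0.4]
finger_gap: 0.311
grip_force: 12.0
```

Call:
send_rows:
  targets:
    - [[0,0,0.03,0,0,0,0.25],[0,0,0,0,0,0,0.25]]

```text
t: 39.75
position: [0.4832, -0.1171, 0.0342]
ee_rot: [0.001, 1.0, -0.0, 0.0]
force: [1.1, 0.7, -0.4]
finger_gap: 0.314
grip_force: 12.0
```

Call:
send_rows:
  targets:
    - [[0,0,0.02,0,0,0,0.25],[0,0,0,0,0,0,0.5],[0,0,0,0,0,0,0.5],[0,0,-0.6,0,0,0,0.5],[0,0,-1,0,0,0,0.5]]

```text
t: 40.38
position: [0.482, -0.1166, 0.0807]
ee_rot: [0.001, 1.0, 0.001, -0.001]
force: [0.4, -0.6, 0.1]
finger_gap: 0.499
grip_force: 0.0
```

Call:
send_rows:
  targets:
    - [[0,0,-1,0,0,0,0.5],[0,0.8,-1,0,0,0,0.5],[0,1,-1,0,0,0,0.5],[0,1,-1,0,0,0,0.5],[0,1,-0.5,0,0,0,0.5]]

```text
t: 41.0
position: [0.4838, -0.0022, 0.2179]
ee_rot: [0.001, 1.0, -0.0, 0.001]
force: [-0.4, 0.1, 0.2]
finger_gap: 0.499
grip_force: 0.0
```

Call:
send_rows:
  targets:
    - [[0,0,0,0,0,0,0.5],[0,0,0,0,0,0,0.5]]

```text
t: 41.25
position: [0.4828, -0.0035, 0.2155]
ee_rot: [0.001, 1.0, -0.0, -0.001]
force: [-0.1, 1.1, -0.2]
finger_gap: 0.499
grip_force: 0.0
```

Run:
```python
from h import *
o=env.get_obs();im=env.snapshot("wrist")[...,::-1].copy();cv2.imwrite("pics/w10.png",im);hsv=cv2.cvtColor(im,cv2.COLOR_BGR2HSV)
s=env.snapshot("scene")[...,::-1];cv2.imwrite("pics/s1.png",s)
print(o['position'])
u,v=w2px("wrist",[.483,-.117,.014],o).astype(int)
fit(im,cv2.inRange(im,(205,205,205),(255,255,255)),.014,"watch",o,(u-25,v-25,u+25,v+25))
a=im[60:420];cv2.imwrite("pics/fin.png",cv2.resize(np.hstack([im[80:380],]),(640,300)))
c=cv2.resize(s[160:360,150:480],(640,388),interpolation=cv2.INTER_CUBIC)[:290];cv2.imwrite("pics/fin.png",np.vstack([im[80:380],c]))
```

```text
[ 0.48278319 -0.0035074   0.21551973]
watch ((0.4831029176712036, -0.11693218350410461), 0.016510970890522003) ((0.48303383588790894, -0.11674714833498001), (0.031200990080833435, 0.03230700641870499), 99.6776123046875)
```

View pics/fin.png

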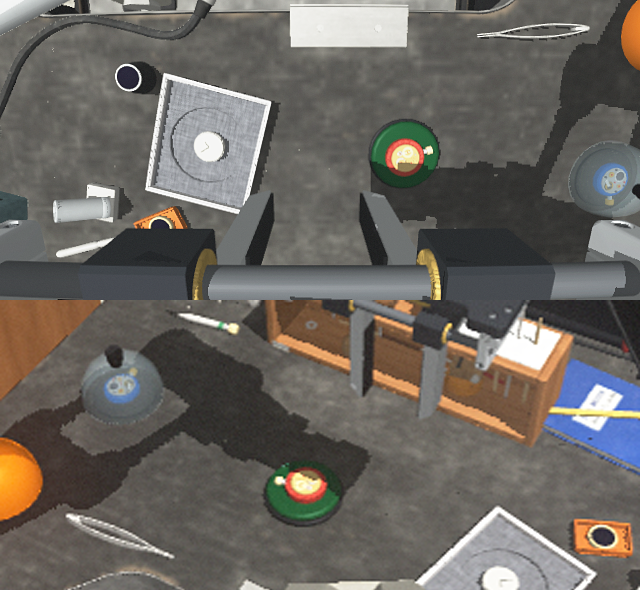

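The final check picture shows the watch in the well (209,147), red on the cushion (405,156), and blue under the clear cover on the dust tray (610,182). Nothing is touched, so I'm handing in.

```bash
python3 -c "
from station import env
print(env.hand_in())"
```

```text
the job is handed in; nothing more can be done
None
```

The job is handed in after 41 s of robot time, and the last pictures show blue on the dust tray with the clear cover down over it, red on the cushion and the watch head in the well of the job tray; the hand-in gave back no verdict.

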